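# Find the charging-dock flap with the snapped catch and push it open

## Robot

A 7-joint arm with a two-finger parallel gripper is mounted at the origin on a cart in front of the work surface, level with it; the furniture and walls round the work are solid. World frame = base frame: x ahead of the robot, y to its left, z up, the work surface at z = 0. Lengths are in m, angles in rad, forces in N, time in s.
With the tool pointing down it reaches from about 0.4 to 0.85 m from the base axis. Payload 10.4 kg.
Tool frame: the origin (TCP) lies on the centre line of the jaws, within the pads' length; the fingertips stand 17 mm ahead of it and the grasp point (between the pads) lies 2 mm behind it; z points along the fingers, y is the line along which they close (so a half turn about z gives the same grasp; the last joint's range is limited). The gripper opens to 87 mm and grips with 3 to 60 N. Pads are 19 mm wide; open, the fingers measure 117 mm over their backs; the gripper's body (75 mm by 190 mm) begins 51 mm behind the grasp point.
Start: joints at [1.214, 0.332, -0.065, 1.46, 0.022, 1.35, -0.088], TCP at [0.205, -0.591, 0.24] pointing down, gripper open.
Joint ranges: [-2.6, 2.6], [-0.5, 2.12], [-1.47, 1.34], [0.16, 2.42], [-1.27, 4.41], [0.06, 2.06], [-2.6, 2.6]. Speed limits (rad/s): [2.22, 2.22, 2.79, 2.79, 3.14, 3.14, 3.14].

## Interface

Orientations are given as a 3x3 rotation matrix whose columns are the frame's x, y, z axes.
In Python, from bench import bot, imaging gives the robot as it stands. The module is installed in compiled form; this text tells all that it offers.
- The arm moves only by the tool arm_command, never from a script. Its argument "rows" is a list of rows, each an object with "dp": the shift along the tool's x, y, z in mm, a list of three; "dr": the turn, a rotation vector about the tool's x, y, z in degrees, a list of three; "claw": the finger opening in mm, from 0 to 87. In form: [{"dp": [x, y, z], "dr": [rx, ry, rz], "claw": claw}, ...]. A call has 1 to 12 rows; each row shifts and turns the commanded pose from where the row before left it, along the tool's axes as they then stand; what a row does not reach is not made up. A row lasts 1/10 s, in which the tool goes at most 50 mm and 8.59 degrees, less where a joint would pass 70% of its speed; a pose out of reach is approached as far as the arm can. A call is refused whole if a number of a shift passes 50 or a number of a turn 8.59, either way. A call with a gripper value outside its range is refused whole. The fingers move at their own pace and stop on an object; "force" is the grip in N (left out, the last holds). Time passes only in rows, so rows that do not move let the fingers close. It gives the time, the measured TCP pose, the force, the opening and the grip force at its end, in the units of the state.
- bot.sense(): the state, without advancing time (a new reading comes with each control period).
- imaging.camera(name): name is "side" or "top"; returns (picture, depth): 420x560x3 uint8, red, green, blue; 420x560 float32, m along the optical axis (not along the pixel's ray), 0 where there is no reading.
- imaging.camera_model(name): a dict with "mtx" (3x3 intrinsics, pixels), "k1" (the pictures are not rectified: a ray, as slopes to the right and down, at radius r is drawn at 1 + k1 r^2 times it, then the intrinsics apply), "cam_to_world" (4x4, takes a point from camera to world coordinates). Camera axes: x right, y down, z forward; pixel columns grow to the right and rows downward; lengths in m; the calibration is good to about 2 mm. A picture is of the moment at which its call begins. camera_model takes no time and is no camera call.
- bot.sign_off(): hands the job in; it is judged then, once.
The state is a dict: "time": time; "joints": joint angles; "qd": joint speeds; "joint_torque": joint torques, N m; "tcp_pos": TCP position; "tcp_rot": TCP orientation; "contact_force": force on the tool from outside, world axes, zero at the start; "torque": the same for the moment, N m; "grip_width": finger opening in m; "grip_force": force on a finger pad.
Only numpy, scipy, OpenCV 4.12 (cv2) and the standard library are available. Lean on these libraries where they do the work, as an engineer would, in place of code of your own. Each camera call takes 0.05 s, during which the arm holds its last target. There are 200 camera calls.

## Task

This four-bay charging dock is in for repair: the catch under one of its four grey flaps has snapped. Find that flap by pressing gently with the fingertips on the ribbed far ends of the flaps, one after another, until one rocks, then push its raised near edge up and over, away from you, and leave it standing open (about upright or leaning back) so that the catch can be replaced. The other flaps stay shut, and the dock and the things lying round it stay where they are: pick nothing up.

Things in the scene. Friction and masses are not known exactly. Their poses are not given: they have to be found in the camera images.
- dock: dark blue-grey charging dock, fixed: 128 (its x) x 268 (its y) x 62 mm high. Origin: centre of its underside, on the table; +x points away from the robot, +y to its left. Four light grey flaps lie flush in its flat top (62 mm up) in a row along y, centred at y = +90, +30, -30, -90 mm, 8 mm apart, each 52 mm wide and covering x = -46 to +46 mm. Takes at most 50 N from the robot
- flap_1 (a joint): tilt of flap 1 (leftmost), a see-saw about a line along the dock's y at dock x = +10, z = 60 mm: 0 shut, grows as the ribbed far end goes down and the near edge up; 1.57 upright, stop at 1.8 (leaning away). Stiff hinge: stays as left. On a sound, sprung catch it gives 3 mm at most when pressed; with the snapped one it gives way at 2 to 4 N. Outside they look alike
- press_1 (a point): where to press flap 1: on its upper face amid the five dark ribs, 24 mm beyond the hinge line, 12 mm from the flap's far end (dock x = +34 mm, z = 62 mm when shut); moves with the flap. If the catch has snapped, the bay below is free down to 25 mm above the table
- edge_1 (a point): middle of the near edge of flap 1 (4 mm thick), 56 mm from the hinge line; dock x = -46 mm when shut; moves with the flap; straight above the hinge line, 116 mm above the table, when the flap is upright. It opens along an arc, up and away: pushed level at a small tilt it binds on the finger
- flap_2 (a joint): tilt of flap 2 (second from the left), a see-saw about a line along the dock's y at dock x = +10, z = 60 mm: 0 shut, grows as the ribbed far end goes down and the near edge up; 1.57 upright, stop at 1.8 (leaning away). Stiff hinge: stays as left. On a sound, sprung catch it gives 3 mm at most when pressed; with the snapped one it gives way at 2 to 4 N. Outside they look alike
- press_2 (a point): where to press flap 2: on its upper face amid the five dark ribs, 24 mm beyond the hinge line, 12 mm from the flap's far end (dock x = +34 mm, z = 62 mm when shut); moves with the flap. If the catch has snapped, the bay below is free down to 25 mm above the table
- edge_2 (a point): middle of the near edge of flap 2 (4 mm thick), 56 mm from the hinge line; dock x = -46 mm when shut; moves with the flap; straight above the hinge line, 116 mm above the table, when the flap is upright. It opens along an arc, up and away: pushed level at a small tilt it binds on the finger
- flap_3 (a joint): tilt of flap 3 (third from the left), a see-saw about a line along the dock's y at dock x = +10, z = 60 mm: 0 shut, grows as the ribbed far end goes down and the near edge up; 1.57 upright, stop at 1.8 (leaning away). Stiff hinge: stays as left. On a sound, sprung catch it gives 3 mm at most when pressed; with the snapped one it gives way at 2 to 4 N. Outside they look alike
- press_3 (a point): where to press flap 3: on its upper face amid the five dark ribs, 24 mm beyond the hinge line, 12 mm from the flap's far end (dock x = +34 mm, z = 62 mm when shut); moves with the flap. If the catch has snapped, the bay below is free down to 25 mm above the table
- edge_3 (a point): middle of the near edge of flap 3 (4 mm thick), 56 mm from the hinge line; dock x = -46 mm when shut; moves with the flap; straight above the hinge line, 116 mm above the table, when the flap is upright. It opens along an arc, up and away: pushed level at a small tilt it binds on the finger
- flap_4 (a joint): tilt of flap 4 (rightmost), a see-saw about a line along the dock's y at dock x = +10, z = 60 mm: 0 shut, grows as the ribbed far end goes down and the near edge up; 1.57 upright, stop at 1.8 (leaning away). Stiff hinge: stays as left. On a sound, sprung catch it gives 3 mm at most when pressed; with the snapped one it gives way at 2 to 4 N. Outside they look alike
- press_4 (a point): where to press flap 4: on its upper face amid the five dark ribs, 24 mm beyond the hinge line, 12 mm from the flap's far end (dock x = +34 mm, z = 62 mm when shut); moves with the flap. If the catch has snapped, the bay below is free down to 25 mm above the table
- edge_4 (a point): middle of the near edge of flap 4 (4 mm thick), 56 mm from the hinge line; dock x = -46 mm when shut; moves with the flap; straight above the hinge line, 116 mm above the table, when the flap is upright. It opens along an arc, up and away: pushed level at a small tilt it binds on the finger
- battery_a: flat black phone battery, 80x42x9 mm, lying between robot and dock; loose, to be left where it lies; origin: centre of its underside
- spudger: black plastic pry stick, 150 mm long, lying between robot and dock; loose, to be left where it lies; origin: centre of its underside
- driver_orange: small screwdriver with orange handle, 139 mm long, lying left of the dock; loose, to be left where it lies; origin: centre of its underside
- tweezers_black: black tweezers, 124 mm long, lying right of the dock; loose, to be left where it lies; origin: centre of its underside
- side_cutters: side cutters with red handles, 112 mm long, lying near the front edge of the bench; loose, to be left where it lies; origin: centre of its underside
- battery_b: flat black phone battery, 74x50x9 mm, lying near the front edge of the bench, on the right; loose, to be left where it lies; origin: centre of its underside
- screw_dish: round metal dish with screws in it, 72 mm wide, 16 mm high, at the bench's near left corner; loose, to be left where it lies; origin: centre of its underside
- phone_frame: phone with a gold-coloured frame, 138x68x8 mm, lying right of the dock; loose, to be left where it lies; origin: centre of its underside

How it is judged:
On the way:
1. a finger pressing the ribbed end has tipped the flap whose catch has snapped (((value of joint flap_1 above 0.25 rad and contact force between the fingers and dock above 0.3 N) or (value of joint flap_2 above 0.25 rad and contact force between the fingers and dock above 0.3 N) or (value of joint flap_3 above 0.25 rad and contact force between the fingers and dock above 0.3 N) or (value of joint flap_4 above 0.25 rad and contact force between the fingers and dock above 0.3 N))), for 0.05 s.
At the end, for the whole second after the job is handed in: one flap stands open by itself, tilted more than 1.35 rad (77 degrees), and is at rest; the three others are shut (under 0.12 rad) (((value of joint flap_1 above 1.35 rad and velocity of joint flap_1 between -0.1 and 0.1 rad/s and value of joint each of flap_2, flap_3, flap_4 below 0.12 rad) or (value of joint flap_2 above 1.35 rad and velocity of joint flap_2 between -0.1 and 0.1 rad/s and value of joint each of flap_1, flap_3, flap_4 below 0.12 rad) or (value of joint flap_3 above 1.35 rad and velocity of joint flap_3 between -0.1 and 0.1 rad/s and value of joint each of flap_1, flap_2, flap_4 below 0.12 rad) or (value of joint flap_4 above 1.35 rad and velocity of joint flap_4 between -0.1 and 0.1 rad/s and value of joint each of flap_1, flap_2, flap_3 below 0.12 rad))); the robot touches nothing.
It fails at once if the dock or a flap is pressed with more than 50 N (contact force between any of the fingers, the arm and dock above 50 N).
It fails at once if one of the things lying round the dock is picked up or moved by more than 15 mm (distance of any of battery_a, spudger, driver_orange, tweezers_black, side_cutters, battery_b, screw_dish, phone_frame from where it was at the start of the episode above 0.015 m).
It also fails if it takes over 58 s, if anything falls off the work surface, if the arm or the gripper's body presses on something with over 40 N, if the wrist force passes 120 N, or if a joint passes its speed limit or range.

## Working session

There is one attempt and no reset: what is moved stays moved. The work goes in short steps, Python scripts to look and compute and a tool call to move; the robot and the scene stay as the last step left them, time stands still between calls to the robot, and variables do not carry over. Pictures are saved under pics/ and viewed, at most 10 in all, crops included, and the job is handed in when it is done.

Besides the shell and the picture viewer there is one more tool, called after ">>>" as name(argument=value, ...) on one line, values as JSON. arm_command: Moves the arm, as the interface text tells. Its arguments: {"type":"object","properties":{"rows":{"type":"array"},"force":{"type":"number"}},"required":["rows"]}

```bash
mkdir -p pics; python3 - <<'E'
from bench import bot, imaging
import cv2, numpy as np
for n in ("top","side"):
    p,d=imaging.camera(n); cv2.imwrite(f"pics/{n}0.png",p[:,:,::-1]); np.save(f"{n}_d.npy",d); np.save(f"{n}_p.npy",p)
    m=imaging.camera_model(n); print(n,m)
s=bot.sense(); print(s)
E
```

```text
top {'mtx': array([[497.34749364,   0.        , 277.18075567],
       [  0.        , 497.34749364, 202.27992449],
       [  0.        ,   0.        ,   1.        ]]), 'k1': 0.03607145049725396, 'cam_to_world': array([[-0.03546513, -0.9690205 ,  0.24442074,  0.23040166],
       [-0.99935862,  0.03317434, -0.013484  , -0.00215148],
       [ 0.00495778, -0.24474218, -0.96957552,  1.11485167],
       [ 0.        ,  0.        ,  0.        ,  1.        ]])}
side {'mtx': array([[434.82977004,   0.        , 278.09306657],
       [  0.        , 434.82977004, 212.79888476],
       [  0.        ,   0.        ,   1.        ]]), 'k1': -0.14132280125117216, 'cam_to_world': array([[-0.99177639, -0.09279677,  0.08813831,  0.39667765],
       [-0.12742602,  0.65181112, -0.74759941,  0.76397354],
       [ 0.01192528, -0.75268255, -0.6582756 ,  0.76803393],
       [ 0.        ,  0.        ,  0.        ,  1.        ]])}
{'time': 0.1, 'joints': array([ 1.21437606,  0.33282916, -0.06471783,  1.46083389,  0.02161311,
        1.34989575, -0.08847617]), 'qd': array([ 0.00125701, -0.00137676,  0.00089418, -0.00297215, -0.00034139,
        0.0013563 , -0.001481  ]), 'joint_torque': array([ 1.11663845e-03, -6.24551654e+01,  2.45464541e-02, -3.90719533e+01,
       -6.13100454e-02,  3.66160506e-02,  6.89804710e-05]), 'tcp_pos': array([ 0.20468541, -0.59019984,  0.23883194]), 'tcp_rot': array([[ 9.44777088e-01,  3.27713334e-01, -4.75079842e-04],
       [ 3.27713672e-01, -9.44776355e-01,  1.17787910e-03],
       [-6.28375137e-05, -1.26852335e-03, -9.99999193e-01]]), 'contact_force': array([-0.88124221, -0.51740358, -0.29331037]), 'torque': array([ 0.09601276,  0.01748493, -0.01941228]), 'grip_force': 0.0, 'grip_width': 0.08662277238005449}
```

View pics/top0.png

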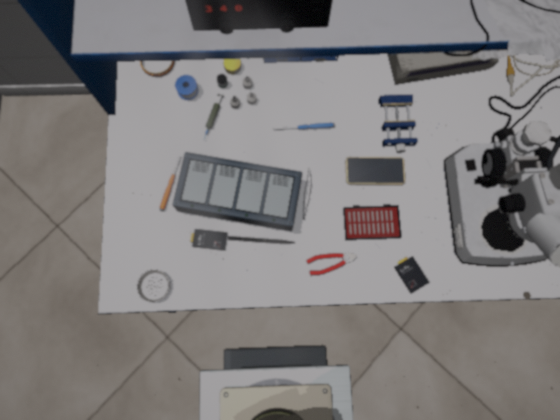

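View pics/side0.png

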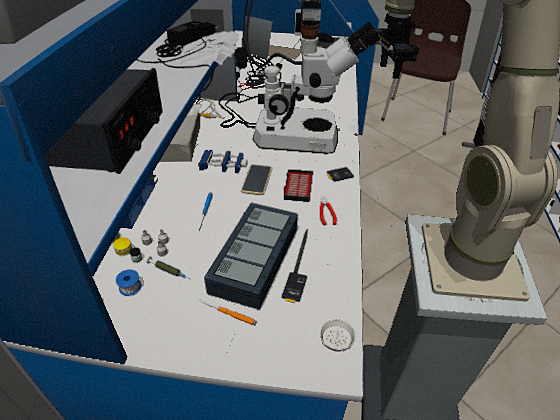

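The top view shows the dock at about (238,190), with flap 1 leftmost at (196,182) and flap 4 at (279,197). The ribs are on the far side. The microscope is on the right at about (510,200), and the shelf is behind. The side view agrees: the arm is on the right, clear of the bench. Next I measure the flaps.

```bash
cat > h.py <<'E'
import numpy as np, cv2
from bench import bot, imaging
def ray(n,uv):
    m=imaging.camera_model(n);K=m["mtx"];T=m["cam_to_world"]
    uv=np.atleast_2d(np.asarray(uv,float)); q=(uv-K[:2,2])/[K[0,0],K[1,1]]; s=q.copy()
    for _ in range(20): s=q/(1+m["k1"]*(s**2).sum(1,keepdims=True))
    c=np.c_[s,np.ones(len(s))]
    return T,c
def onplane(n,uv,z):
    T,c=ray(n,uv); w=c@T[:3,:3].T; o=T[:3,3]
    return o+w*((z-o[2])/w[:,2])[:,None]
def depthpt(n,uv,d):
    T,c=ray(n,uv); return (c*np.asarray(d).reshape(-1,1))@T[:3,:3].T+T[:3,3]
E
python3 - <<'E'
from h import *
for n,box in (("top",(170,150,310,235)),("side",(200,195,305,310))):
    p=np.load(n+"_p.npy");d=np.load(n+"_d.npy")
    g=cv2.cvtColor(p,cv2.COLOR_RGB2GRAY)
    x0,y0,x1,y1=box
    vv,uu=np.mgrid[0:420,0:560]
    P=depthpt(n,np.c_[uu.ravel(),vv.ravel()],d.ravel()).reshape(420,560,3)
    msk=np.zeros(g.shape,np.uint8)
    msk[y0:y1,x0:x1]=((P[y0:y1,x0:x1,2]>0.045)&(P[y0:y1,x0:x1,2]<0.08)&(d[y0:y1,x0:x1]>0)).astype(np.uint8)
    c=max(cv2.findContours(msk,0,1)[0],key=cv2.contourArea)
    W=onplane(n,c.reshape(-1,2),0.062)[:,:2].astype(np.float32)*1000
    print(n,"top z",np.median(P[msk>0][:,2]),"dock rect",cv2.minAreaRect(W))
    lm=((g>95)&(msk>0)).astype(np.uint8)
    for c in cv2.findContours(lm,0,1)[0]:
        if cv2.contourArea(c)<150: continue
        W=onplane(n,c.reshape(-1,2),0.062)[:,:2].astype(np.float32)*1000
        print("  flap",cv2.minAreaRect(W),cv2.contourArea(c))
# heights elsewhere: shelf / tall stuff in top view
p=np.load("top_p.npy");d=np.load("top_d.npy");P=depthpt("top",np.c_[uu.ravel(),vv.ravel()],d.ravel()).reshape(420,560,3)
for uv in ((260,30),(260,50),(90,70),(480,250),(490,165),(530,240),(510,200),(250,90),(370,220),(400,60)): print(uv,P[uv[1],uv[0]].round(3))
E
```

```text
top top z 0.06307906945802289 dock rect ((528.137451171875, 68.30687713623047), (267.3446350097656, 130.73158264160156), 77.93063354492188)
  flap ((512.640625, -18.274967193603516), (53.36970901489258, 93.61070251464844), 78.08475494384766) 931.0
  flap ((525.0353393554688, 39.193946838378906), (54.79456329345703, 92.9898910522461), 78.10881805419922) 930.0
  flap ((536.6680297851562, 99.84725952148438), (54.64451217651367, 93.06915283203125), 77.76224517822266) 931.0
  flap ((549.8032836914062, 156.97967529296875), (56.114288330078125, 94.8732681274414), 77.99488067626953) 964.5
side top z 0.06075712323987709 dock rect ((530.1435546875, 79.23408508300781), (279.1709899902344, 132.12393188476562), 77.89134979248047)
  flap ((551.4285278320312, 160.13021850585938), (52.097103118896484, 90.12460327148438), 78.19913482666016) 620.5
  flap ((538.365966796875, 101.34088134765625), (51.15803527832031, 90.78925323486328), 77.9598388671875) 514.5
  flap ((526.0484008789062, 42.88095474243164), (51.001407623291016, 90.69428253173828), 78.04817199707031) 455.0
  flap ((513.4505615234375, -15.963058471679688), (51.3406982421875, 90.32254028320312), 77.93508911132812) 401.0
(260, 30) [0.784 0.007 0.269]
(260, 50) [0.738 0.008 0.275]
(90, 70) [0.764 0.363 0.172]
(480, 250) [ 0.377 -0.443  0.062]
(490, 165) [ 0.535 -0.447  0.156]
(530, 240) [ 0.368 -0.464  0.23 ]
(510, 200) [ 0.436 -0.424  0.262]
(250, 90) [0.796 0.039 0.002]
(370, 220) [ 0.46  -0.226  0.011]
(400, 60) [ 0.827 -0.315  0.067]
```

```bash
python3 - <<'E'
from h import *
vv,uu=np.mgrid[0:420,0:560]
for n in("top","side"):
    d=np.load(n+"_d.npy").ravel();P=depthpt(n,np.c_[uu.ravel(),vv.ravel()],d)[d>0]
    P=P[(P[:,1]<0.1)&(P[:,1]>-0.8)&(P[:,0]>0.15)&(P[:,0]<0.8)&(P[:,2]>0.1)]
    print(n)
    for x in np.arange(.15,.8,.05):
        print(round(x,2),[ (round(float(q[:,2].max()),2) if len(q) else 0) for y in np.arange(-.8,.1,.1) for q in [P[(abs(P[:,0]-x-.025)<.025)&(abs(P[:,1]-y-.05)<.05)]]])
a=np.radians(-12);x=np.array([np.cos(a),np.sin(a)]);y=np.array([-np.sin(a),np.cos(a)]);c=np.array([.5315,.0705])
for i,Y in enumerate((.09,.03,-.03,-.09)): print(i+1,"press",(c+.034*x+Y*y).round(4),"edge",(c-.046*x+Y*y).round(4))
E
```

```text
top
0.15 [0, 0, 0, 0, 0, 0, 0, 0, 0]
0.2 [0, 0, 0, 0, 0, 0, 0, 0, 0]
0.25 [0, 0, 0, 0, 0, 0, 0, 0, 0]
0.3 [0, 0, 0, 0.33, 0, 0, 0, 0, 0]
0.35 [0, 0, 0, 0.33, 0, 0, 0, 0, 0]
0.4 [0, 0, 0, 0.33, 0, 0, 0, 0, 0]
0.45 [0, 0, 0.27, 0.34, 0, 0, 0, 0, 0]
0.5 [0, 0, 0.28, 0.27, 0, 0, 0, 0, 0]
0.55 [0, 0, 0.25, 0.24, 0, 0, 0, 0, 0]
0.6 [0, 0, 0.16, 0.16, 0, 0, 0, 0, 0]
0.65 [0, 0, 0, 0, 0, 0, 0, 0, 0]
0.7 [0, 0, 0.29, 0.28, 0.28, 0.28, 0.28, 0.28, 0.28]
0.75 [0, 0, 0.29, 0.28, 0.27, 0.28, 0.36, 0.37, 0.37]
side
0.15 [0, 0.37, 0.46, 0.33, 0, 0, 0, 0, 0]
0.2 [0, 0.4, 0.46, 0.33, 0, 0, 0, 0, 0]
0.25 [0, 0.33, 0.44, 0.39, 0, 0, 0, 0, 0]
0.3 [0, 0, 0.38, 0.38, 0, 0, 0, 0, 0]
0.35 [0, 0, 0.34, 0.34, 0, 0, 0, 0, 0]
0.4 [0, 0, 0.34, 0.45, 0, 0, 0, 0, 0]
0.45 [0, 0, 0.44, 0.45, 0, 0, 0, 0, 0]
0.5 [0, 0, 0.28, 0.27, 0, 0, 0, 0, 0]
0.55 [0, 0.22, 0.28, 0.24, 0, 0, 0, 0, 0]
0.6 [0.16, 0.22, 0, 0.15, 0, 0, 0, 0, 0]
0.65 [0.31, 0.17, 0, 0, 0, 0, 0, 0, 0]
0.7 [0.38, 0.29, 0.28, 0.28, 0.49, 0.52, 0.54, 0.57, 0.58]
0.75 [0.38, 0.31, 0.28, 0.28, 0.27, 0.27, 0.39, 0.39, 0.58]
1 press [0.5835 0.1515] edge [0.5052 0.1681]
2 press [0.571  0.0928] edge [0.4927 0.1094]
3 press [0.5585 0.0341] edge [0.4803 0.0507]
4 press [ 0.546  -0.0246] edge [ 0.4678 -0.008 ]
```

>>> arm_command(rows=[{"dp": [0,0,-30],"dr": [0,0,0],"claw": 0},{"dp": [0,0,-30],"dr": [0,0,0],"claw": 0},{"dp": [0,0,-30],"dr": [0,0,0],"claw": 0},{"dp": [0,0,-30],"dr": [0,0,0],"claw": 0},{"dp": [0,0,-30],"dr": [0,0,0],"claw": 0},{"dp": [0,0,-30],"dr": [0,0,0],"claw": 0},{"dp": [0,0,-30],"dr": [0,0,0],"claw": 0},{"dp": [0,0,-30],"dr": [0,0,0],"claw": 0},{"dp": [0,0,-30],"dr": [0,0,0],"claw": 0},{"dp": [0,0,-20],"dr": [0,0,0],"claw": 0},{"dp": [0,0,0],"dr": [0,0,0],"claw": 0}])

```text
time: 1.2
tcp_pos: [0.2049, -0.5907, 0.5319]
tcp_rot: [[0.945, 0.328, 0.001], [0.328, -0.945, -0.003], [0.0, 0.004, -1.0]]
contact_force: [-0.6, -0.1, 0.1]
grip_width: 0.007
grip_force: 0.0
```

>>> arm_command(rows=[{"dp": [26,-25,0],"dr": [0,0,0],"claw": 0},{"dp": [26,-25,0],"dr": [0,0,0],"claw": 0},{"dp": [26,-25,0],"dr": [0,0,0],"claw": 0},{"dp": [26,-25,0],"dr": [0,0,0],"claw": 0},{"dp": [26,-25,0],"dr": [0,0,0],"claw": 0},{"dp": [26,-25,0],"dr": [0,0,0],"claw": 0},{"dp": [26,-25,0],"dr": [0,0,0],"claw": 0},{"dp": [26,-25,0],"dr": [0,0,0],"claw": 0},{"dp": [26,-25,0],"dr": [0,0,0],"claw": 0},{"dp": [26,-25,0],"dr": [0,0,0],"claw": 0},{"dp": [26,-25,0],"dr": [0,0,0],"claw": 0},{"dp": [26,-25,0],"dr": [0,0,0],"claw": 0}])

```text
time: 2.4
tcp_pos: [0.4015, -0.2033, 0.5285]
tcp_rot: [[0.945, 0.328, -0.001], [0.328, -0.945, 0.0], [-0.001, -0.001, -1.0]]
contact_force: [-0.0, -0.5, -0.2]
grip_width: 0.0008
grip_force: 0.0
```

>>> arm_command(rows=[{"dp": [0,0,40],"dr": [0,0,7.8],"claw": 0},{"dp": [0,0,40],"dr": [0,0,7.8],"claw": 0},{"dp": [0,0,40],"dr": [0,0,7.8],"claw": 0},{"dp": [0,0,40],"dr": [0,0,7.8],"claw": 0},{"dp": [17,-34,37],"dr": [0,0,0],"claw": 0},{"dp": [17,-34,37],"dr": [0,0,0],"claw": 0},{"dp": [17,-34,37],"dr": [0,0,0],"claw": 0},{"dp": [17,-34,37],"dr": [0,0,0],"claw": 0},{"dp": [17,-34,37],"dr": [0,0,0],"claw": 0},{"dp": [17,-34,37],"dr": [0,0,0],"claw": 0},{"dp": [0,0,0],"dr": [0,0,0],"claw": 0},{"dp": [0,0,0],"dr": [0,0,0],"claw": 0}])

```text
time: 3.6
tcp_pos: [0.5344, -0.0362, 0.1586]
tcp_rot: [[0.978, -0.207, -0.003], [-0.207, -0.978, 0.001], [-0.003, -0.0, -1.0]]
contact_force: [-0.7, -0.4, -0.5]
grip_width: 0.0003
grip_force: 0.0
```

>>> arm_command(rows=[{"dp": [3,-5,18],"dr": [0,0,0],"claw": 0},{"dp": [3,-5,18],"dr": [0,0,0],"claw": 0},{"dp": [3,-4,18],"dr": [0,0,0],"claw": 0},{"dp": [0,0,14],"dr": [0,0,0],"claw": 0},{"dp": [0,0,0],"dr": [0,0,0],"claw": 0},{"dp": [0,0,0],"dr": [0,0,0],"claw": 0}])

```text
time: 4.2
tcp_pos: [0.5472, -0.026, 0.093]
tcp_rot: [[0.978, -0.21, 0.001], [-0.21, -0.978, -0.001], [0.001, 0.0, -1.0]]
contact_force: [-0.2, -0.3, -0.2]
grip_width: 0.0001
grip_force: 0.0
```

```bash
python3 - <<'E'
from h import *
a,_=imaging.camera("top");b,_=imaging.camera("side")
a=cv2.resize(a[130:250,150:330],(800,533));b=b[170:330,180:330];b=cv2.resize(b,(500,533))
cv2.imwrite("pics/t1.png",np.hstack([cv2.resize(a,(460,306)),cv2.resize(b,(327,306))])[:,:,::-1])
E
```

```text
(no output)
```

View pics/t1.png

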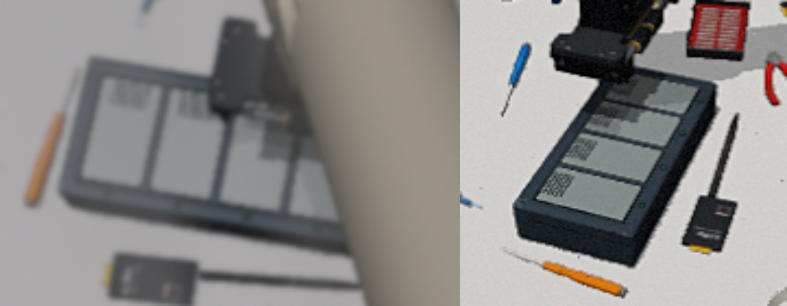

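The crop shows the gripper over the far end of flap 4 (right part, about (620,85)), with the tips still just above it. Now the gentle press.

>>> arm_command(rows=[{"dp": [0,0,5],"dr": [0,0,0],"claw": 0},{"dp": [0,0,5],"dr": [0,0,0],"claw": 0},{"dp": [0,0,3],"dr": [0,0,0],"claw": 0},{"dp": [0,0,2],"dr": [0,0,0],"claw": 0},{"dp": [0,0,0],"dr": [0,0,0],"claw": 0}])

```text
time: 4.8
tcp_pos: [0.5473, -0.0252, 0.0784]
tcp_rot: [[0.978, -0.209, -0.0], [-0.209, -0.978, -0.001], [-0.0, 0.001, -1.0]]
contact_force: [-6.3, -0.8, 17.4]
grip_width: 0.0002
grip_force: 8.4
```

>>> arm_command(rows=[{"dp": [0,0,-5],"dr": [0,0,0],"claw": 0},{"dp": [0,0,-5],"dr": [0,0,0],"claw": 0},{"dp": [-5,0,0],"dr": [0,0,0],"claw": 0},{"dp": [0,0,4],"dr": [0,0,0],"claw": 0},{"dp": [0,0,4],"dr": [0,0,0],"claw": 0},{"dp": [0,0,0],"dr": [0,0,0],"claw": 0},{"dp": [0,0,2],"dr": [0,0,0],"claw": 0},{"dp": [0,0,0],"dr": [0,0,0],"claw": 0}])

```text
time: 5.6
tcp_pos: [0.5423, -0.0241, 0.0785]
tcp_rot: [[0.978, -0.209, -0.001], [-0.209, -0.978, -0.001], [-0.0, 0.001, -1.0]]
contact_force: [-9.4, 0.0, 22.8]
grip_width: 0.0003
grip_force: 11.5
```

>>> arm_command(rows=[{"dp": [0,0,-12],"dr": [0,0,0],"claw": 0},{"dp": [1,-30,0],"dr": [0,0,0],"claw": 0},{"dp": [1,-30,0],"dr": [0,0,0],"claw": 0},{"dp": [0,0,0],"dr": [0,0,0],"claw": 0},{"dp": [0,0,5],"dr": [0,0,0],"claw": 0},{"dp": [0,0,4],"dr": [0,0,0],"claw": 0},{"dp": [0,0,2],"dr": [0,0,0],"claw": 0},{"dp": [0,0,0],"dr": [0,0,0],"claw": 0}])

```text
time: 6.4
tcp_pos: [0.5567, 0.033, 0.0788]
tcp_rot: [[0.978, -0.211, -0.001], [-0.211, -0.978, -0.001], [-0.0, 0.001, -1.0]]
contact_force: [-5.7, 0.1, 12.6]
grip_width: 0.0004
grip_force: 6.3
```

>>> arm_command(rows=[{"dp": [0,0,-11],"dr": [0,0,0],"claw": 0},{"dp": [0,-30,0],"dr": [0,0,0],"claw": 0},{"dp": [1,-30,0],"dr": [0,0,0],"claw": 0},{"dp": [0,-1,0],"dr": [0,0,0],"claw": 0},{"dp": [0,0,5],"dr": [0,0,0],"claw": 0},{"dp": [0,0,4],"dr": [0,0,0],"claw": 0},{"dp": [0,0,2],"dr": [0,0,0],"claw": 0},{"dp": [0,0,0],"dr": [0,0,0],"claw": 0}])

```text
time: 7.2
tcp_pos: [0.5706, 0.0918, 0.0789]
tcp_rot: [[0.977, -0.211, -0.0], [-0.211, -0.977, -0.001], [0.0, 0.001, -1.0]]
contact_force: [-4.9, -1.6, 11.6]
grip_width: 0.0004
grip_force: 5.6
```

>>> arm_command(rows=[{"dp": [0,0,-11],"dr": [0,0,0],"claw": 0},{"dp": [-1,-30,0],"dr": [0,0,0],"claw": 0},{"dp": [0,-30,0],"dr": [0,0,0],"claw": 0},{"dp": [0,-1,0],"dr": [0,0,0],"claw": 0},{"dp": [0,0,5],"dr": [0,0,0],"claw": 0},{"dp": [0,0,4],"dr": [0,0,0],"claw": 0},{"dp": [0,0,2],"dr": [0,0,0],"claw": 0},{"dp": [0,0,0],"dr": [0,0,0],"claw": 0}])

```text
time: 8.0
tcp_pos: [0.5824, 0.152, 0.0779]
tcp_rot: [[0.978, -0.211, -0.0], [-0.211, -0.978, -0.001], [-0.0, 0.001, -1.0]]
contact_force: [-0.5, 0.6, -0.3]
grip_width: 0.0004
grip_force: 0.0
```

>>> arm_command(rows=[{"dp": [0,0,2],"dr": [0,0,0],"claw": 0},{"dp": [0,0,2],"dr": [0,0,0],"claw": 0},{"dp": [0,0,0],"dr": [0,0,0],"claw": 0}])

```text
time: 8.3
tcp_pos: [0.5824, 0.1531, 0.0741]
tcp_rot: [[0.978, -0.209, -0.0], [-0.209, -0.978, -0.0], [0.0, 0.0, -1.0]]
contact_force: [0.3, -0.6, 0.8]
grip_width: 0.0007
grip_force: 0.8
```

Flap 1 gives way (5 mm down at under 1 N), while flaps 2–4 held at 11–23 N. I keep tipping it.

>>> arm_command(rows=[{"dp": [0,0,3],"dr": [0,0,0],"claw": 0},{"dp": [0,0,3],"dr": [0,0,0],"claw": 0},{"dp": [0,0,3],"dr": [0,0,0],"claw": 0},{"dp": [0,0,3],"dr": [0,0,0],"claw": 0},{"dp": [0,0,0],"dr": [0,0,0],"claw": 0}])

```text
time: 8.8
tcp_pos: [0.5822, 0.1536, 0.0617]
tcp_rot: [[0.978, -0.209, -0.001], [-0.209, -0.978, 0.0], [-0.001, -0.0, -1.0]]
contact_force: [0.5, 0.4, 0.3]
grip_width: 0.0008
grip_force: 0.5
```

```bash
python3 - <<'E'
from h import *
b,_=imaging.camera("side")
cv2.imwrite("pics/s2.png",cv2.resize(b[150:330,170:340],(680,600))[:,:,::-1][:600])
E
```

```text
(no output)
```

View pics/s2.png

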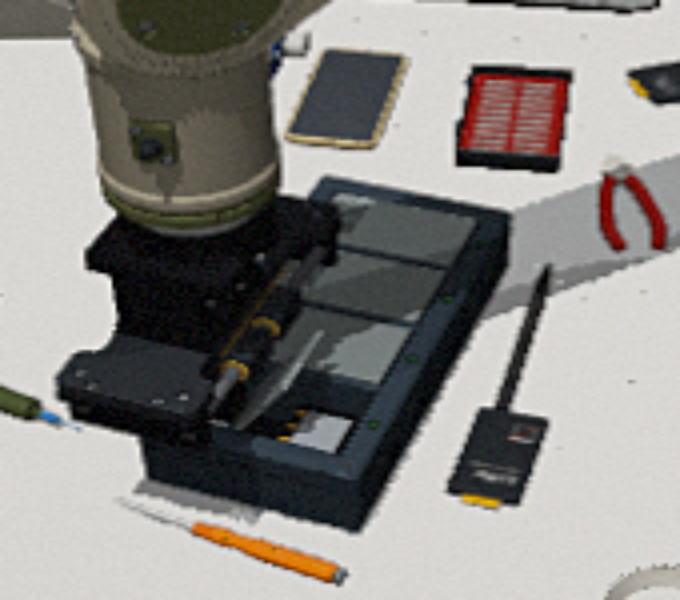

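Flap 1 is tipped well over: its edge stands up at about (310,350) in the crop and the bay is open below it, with flaps 2–4 flush. I press a little deeper, then lift straight out.

>>> arm_command(rows=[{"dp": [0,0,3],"dr": [0,0,0],"claw": 0},{"dp": [0,0,3],"dr": [0,0,0],"claw": 0},{"dp": [0,0,0],"dr": [0,0,0],"claw": 0}])

```text
time: 9.15
tcp_pos: [0.5822, 0.1534, 0.0558]
tcp_rot: [[0.978, -0.209, -0.001], [-0.209, -0.978, -0.0], [-0.001, 0.0, -1.0]]
contact_force: [0.8, 0.0, 0.7]
grip_width: 0.0007
grip_force: 0.5
```

```bash
python3 - <<'E'
from h import *
s=bot.sense();print(s["contact_force"],s["grip_force"],s["tcp_pos"])
E
```

```text
[0.75006662 0.04551421 0.70895309] 0.4637830485572181 [0.582159   0.15337991 0.05575163]
```

>>> arm_command(rows=[{"dp": [0,0,-15],"dr": [0,0,0],"claw": 0},{"dp": [0,0,-25],"dr": [0,0,0],"claw": 0},{"dp": [0,0,-35],"dr": [0,0,0],"claw": 0},{"dp": [0,0,-35],"dr": [0,0,0],"claw": 0},{"dp": [0,0,0],"dr": [0,0,0],"claw": 0},{"dp": [-29,0,0],"dr": [0,0,0],"claw": 0},{"dp": [-29,0,0],"dr": [0,0,0],"claw": 0},{"dp": [-29,0,0],"dr": [0,0,0],"claw": 0},{"dp": [-29,0,0],"dr": [0,0,0],"claw": 0},{"dp": [0,0,0],"dr": [0,0,0],"claw": 0}])

```text
time: 10.15
tcp_pos: [0.4659, 0.179, 0.1668]
tcp_rot: [[0.979, -0.206, -0.0], [-0.206, -0.979, -0.001], [-0.0, 0.001, -1.0]]
contact_force: [0.2, -0.4, -0.7]
grip_width: 0.0004
grip_force: 0.0
```

```bash
python3 - <<'E'
from h import *
b,_=imaging.camera("side")
cv2.imwrite("pics/s3.png",cv2.resize(b[150:330,170:340],(680,600))[:,:,::-1])
E
```

```text
(no output)
```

View pics/s3.png

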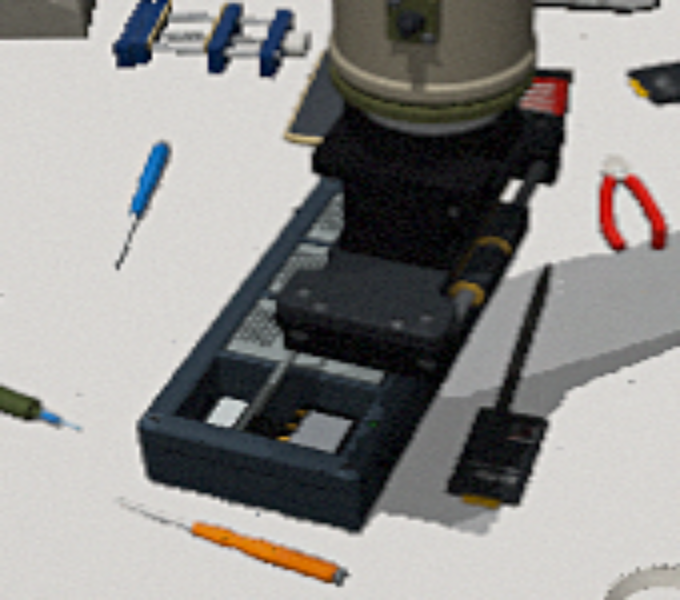

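>>> arm_command(rows=[{"dp": [0,0,34],"dr": [0,0,0],"claw": 0},{"dp": [0,0,34],"dr": [0,0,0],"claw": 0},{"dp": [0,0,0],"dr": [0,0,0],"claw": 0},{"dp": [12,0,0],"dr": [0,0,0],"claw": 0},{"dp": [12,0,0],"dr": [0,0,0],"claw": 0},{"dp": [12,0,0],"dr": [0,0,0],"claw": 0},{"dp": [10,0,0],"dr": [0,0,0],"claw": 0},{"dp": [6,0,0],"dr": [0,0,0],"claw": 0},{"dp": [6,0,0],"dr": [0,0,0],"claw": 0},{"dp": [6,0,-1],"dr": [0,0,0],"claw": 0},{"dp": [6,0,-1],"dr": [0,0,0],"claw": 0},{"dp": [0,0,0],"dr": [0,0,0],"claw": 0}])

```text
time: 11.4
tcp_pos: [0.5381, 0.1629, 0.1004]
tcp_rot: [[0.978, -0.21, 0.0], [-0.21, -0.978, 0.0], [0.0, -0.0, -1.0]]
contact_force: [0.1, -0.4, -1.0]
grip_width: 0.0003
grip_force: 0.0
```

>>> arm_command(rows=[{"dp": [5,0,0],"dr": [0,0,0],"claw": 0},{"dp": [5,0,0],"dr": [0,0,0],"claw": 0},{"dp": [4,0,0],"dr": [0,0,0],"claw": 0},{"dp": [4,0,0],"dr": [0,0,0],"claw": 0},{"dp": [0,0,0],"dr": [0,0,0],"claw": 0}])

```text
time: 11.9
tcp_pos: [0.5539, 0.1597, 0.1]
tcp_rot: [[0.978, -0.209, -0.003], [-0.209, -0.978, -0.0], [-0.003, 0.001, -1.0]]
contact_force: [-7.0, 1.0, 4.2]
grip_width: 0.0003
grip_force: 3.7
```

```bash
python3 - <<'E'
from h import *
b,_=imaging.camera("side")
cv2.imwrite("pics/s4.png",cv2.resize(b[150:330,170:340],(680,600))[:,:,::-1])
E
```

```text
(no output)
```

View pics/s4.png

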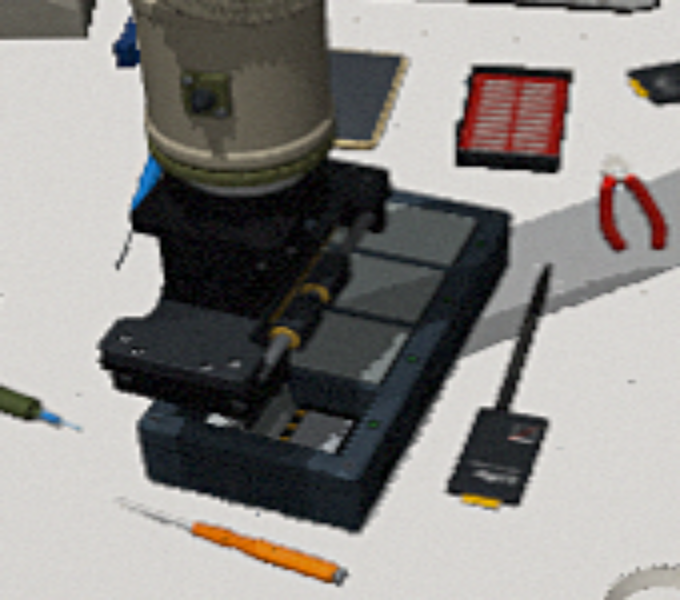

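The gripper hides the flap in this view, but the 7 N push at a finger face of about +13 mm suggests it is upright or beyond. I back off and look.

>>> arm_command(rows=[{"dp": [-10,0,0],"dr": [0,0,0],"claw": 0},{"dp": [-25,0,0],"dr": [0,0,0],"claw": 0},{"dp": [-30,0,0],"dr": [0,0,0],"claw": 0},{"dp": [-30,0,-10],"dr": [0,0,0],"claw": 0},{"dp": [-30,0,-30],"dr": [0,0,0],"claw": 0},{"dp": [-20,0,-40],"dr": [0,0,0],"claw": 0},{"dp": [0,0,-40],"dr": [0,0,0],"claw": 0},{"dp": [0,0,-40],"dr": [0,0,0],"claw": 0},{"dp": [0,0,0],"dr": [0,0,0],"claw": 0},{"dp": [0,0,0],"dr": [0,0,0],"claw": 0}])

```text
time: 12.95
tcp_pos: [0.4134, 0.1897, 0.2607]
tcp_rot: [[0.978, -0.209, 0.002], [-0.209, -0.978, -0.0], [0.002, -0.0, -1.0]]
contact_force: [0.3, 1.1, -0.3]
grip_width: 0.0006
grip_force: 0.0
```

```bash
python3 - <<'E'
from h import *
b,d=imaging.camera("side"); cv2.imwrite("pics/s5.png",cv2.resize(b[150:330,170:340],(680,600))[:,:,::-1])
a=np.radians(-12);R=np.array([[np.cos(a),-np.sin(a)],[np.sin(a),np.cos(a)]])
vv,uu=np.mgrid[0:420,0:560]
for n in("side","top"):
    if n=="top": _,d=imaging.camera(n)
    P=depthpt(n,np.c_[uu.ravel(),vv.ravel()],d.ravel())[d.ravel()>0]
    q=(P[:,:2]-[.5315,.0705])@R
    for Y in (.09,.03,-.03,-.09):
        k=(abs(q[:,1]-Y)<.024)&(abs(q[:,0])<.06)&(P[:,2]>.015)&(P[:,2]<.14)
        h=k&(P[:,2]>.07); 
        print(n,Y,"npts",k.sum(),"zmax",P[k,2].max().round(4) if k.any() else None,"high pts",h.sum())
        if h.sum()>5:
            l=np.polyfit(P[h,2],q[h,0],1); print("  x at z .07,.116:",np.polyval(l,[.07,.116]).round(4),"tilt",(np.pi/2+np.arctan(l[0])).round(3), q[h,0].min().round(4),q[h,0].max().round(4))
E
```

```text
side 0.09 npts 960 zmax 0.1157 high pts 258
  x at z .07,.116: [0.0108 0.0226] tilt 1.822 0.0093 0.0251
side 0.03 npts 732 zmax 0.0651 high pts 0
side -0.03 npts 735 zmax 0.0649 high pts 0
side -0.09 npts 424 zmax 0.0654 high pts 0
top 0.09 npts 962 zmax 0.1187 high pts 269
  x at z .07,.116: [0.0091 0.0207] tilt 1.818 0.007 0.0244
top 0.03 npts 1110 zmax 0.0708 high pts 1
top -0.03 npts 1143 zmax 0.0693 high pts 0
top -0.09 npts 1152 zmax 0.0706 high pts 2
```

View pics/s5.png

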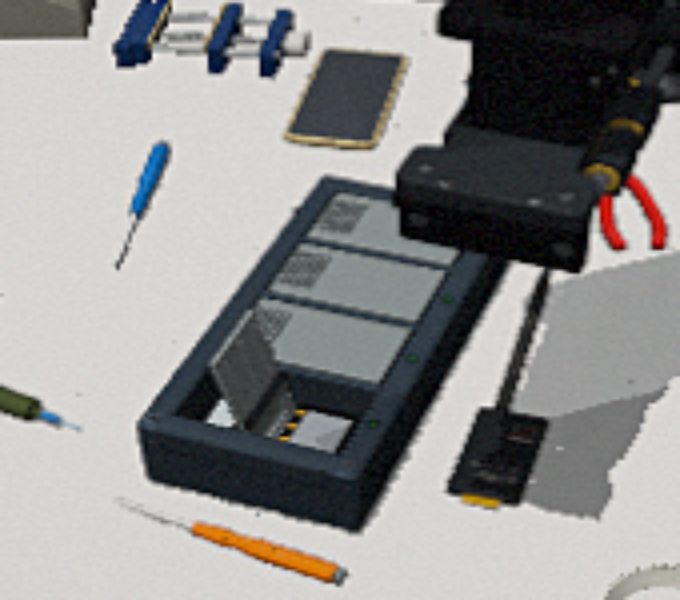

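Flap 1 stands open at about 1.8 rad, leaning back (at about (245,370) in the crop). The other three are flush, and the robot is clear of everything.

```bash
python3 -c "
from bench import bot
print(bot.sign_off())"
```

```text
the job is handed in; nothing more can be done
None
```

Flap 1 (leftmost) has the snapped catch: it now stands open, leaning back at about 1.8 rad; flaps 2–4 are shut, nothing round the dock was touched as far as I could see, and the job is handed in (no verdict was returned).

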